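# Brush out the empty tin

### The job

Sawdust has got into the plain open steel tin beside the machine. Lift the round upright brush out of its stand by the wooden handle, push it down to the bottom of the tin, draw it up inside the tin by at least half the tin's depth and push it to the bottom once more. Then take it out and set it back upright in its stand; leave the tin standing where it is.

Things in the scene. Friction and masses are not known exactly. Their poses are not given: they have to be found in the camera images.
- brush: Loose round cup brush standing upright, handle up, in the stand; 210 mm long, 0.08 kg. Origin: centre of its flat lower (bristle) end; z points up along the brush to the handle. Bristle head (rigid) 28 to 30 mm diameter from 0 to 80 mm, steel wire stem 8 mm diameter up to 140 mm, wooden handle 22 mm diameter from 142 to 210 mm. Grip it from above across the handle, about 185 mm above the origin. Its yaw does not matter.
- stand: Brush stand, fixed to the surface: a grey tube on a square steel foot plate 70 x 70 x 6 mm. Origin: centre of the plate's underside, z up. Tube inside diameter 54 mm, outside 60 mm, its rim 64 mm above the origin, its floor (the plate) 6 mm above the origin (the brush's lower end rests there).
- tin: The tin to brush out: plain open empty round steel tin without handle or lid, 66 mm outside diameter, 80 mm high, 60 mm inside diameter, straight walls; loose, about 0.15 kg. Origin: centre of its underside, z up; its inner floor is 4 mm above the origin. (Not the white tea mug, and not the glue pot, a tin somewhat wider and with a closed lid, which may stand where this one stood.)
Mind the look-alikes: they are no part of the job. Of the things like the brush, leave any that is red or turquoise; of the rest the larger one is meant.

How it is judged (in metres and radians):
On the way, in this order (a step that is already met when the one before it is completed fails the run):
1. the brush's lower end is at the bottom of the tin (within 18 mm of its inner floor) (horizontal distance between brush and tin below 0.025 m and z of brush in the frame of tin below 0.022 m), for 0.1 s.
2. the brush is drawn up inside the tin: its lower end at least 34 mm above the inner floor, still below the rim (horizontal distance between brush and tin below 0.03 m and z of brush in the frame of tin between 0.038 and 0.08 m), for 0.05 s.
3. the brush's lower end is at the bottom of the tin again (within 18 mm of its inner floor) (all of step 1), for 0.1 s.
At the end, for the whole second after the job is handed in: The brush stands, released and at rest, in the tube of its stand with the bristles down on the tube's floor (lower end within 20 mm of the stand's axis and 16 mm of its floor, leaning less than 23 degrees); the tin stands upright (within 8 degrees) within 30 mm of where it was (horizontal distance between brush and stand below 0.02 m and z of brush in the frame of stand below 0.022 m and angle between brush's own z axis and vertical below 0.4 rad and linear speed of brush below 0.03 m/s and distance of tin from where it was at the start of the episode below 0.03 m and angle between tin's own z axis and vertical below 0.15 rad); the robot touches nothing.
It fails at once if the tin is tipped over (more than 25 degrees) (angle between tin's own z axis and vertical above 0.44 rad).
It also fails if it takes over 51 s, if anything falls off the work surface, if the arm or the gripper's body presses on something with over 40 N, if the wrist force passes 120 N, or if a joint passes its speed limit or range.

### The arm

A 6-joint arm with a two-finger parallel gripper is mounted at the origin on the work surface; the furniture and walls round the work are solid. World frame = base frame: x ahead of the robot, y to its left, z up, the work surface at z = 0. Lengths are in mm, angles in rad, forces in N, time in s.
With the tool pointing down it reaches from about 350 to 975 mm from the base axis. Payload 7.1 kg.
Tool frame: the origin (TCP) lies between the finger pads; the fingertips stand 17 mm ahead of it and the grasp point (between the pads) lies 2 mm behind it (tip_reach is the y of the fingertips in the tool frame, in mm); y points along the fingers, x is the direction in which the jaws open and shut, and the axes are right-handed (so a half turn about y gives the same grasp; the last joint's range is limited). The gripper opens to 88 mm and grips with 3 to 60 N. Pads are 20 mm wide; open, the fingers measure 115 mm over their backs; the gripper's body (75 mm by 178 mm) begins 61 mm behind the grasp point.
Start: joints at [-1.218, 0.423, 1.63, -0, 1.089, -0.019], TCP at [227.074, -582.273, 239.675] pointing down, gripper open.
Joint ranges: [-3, 3], [-0.9, 2.11], [0.09, 2.58], [-1.31, 4.45], [0.11, 2.69], [-2.54, 2.54]. Speed limits (rad/s): [2.39, 2.39, 3.01, 3.14, 3.14, 3.14].

### API

Orientations are given as a rotation vector (axis times angle).
In Python, from workcell import get_obs, get_image, camera_model, close_job, silhouettes, tip_of, tip_reach gives the robot as it stands. The module is installed in compiled form; this text tells all that it offers.
- The arm moves only by the tool arm_command, never from a script. Its argument "targets" is a list of rows, each a list of 4 numbers: the shift along the tool's x, y, z in mm, then the turn about the tool's y in rad. A call has 1 to 20 rows; each row shifts and turns the commanded pose from where the row before left it, along the tool's axes as they then stand; what a row does not reach is not made up. A row lasts 1/12 s, in which the tool goes at most 41.7 mm and 7.16 degrees, less where a joint would pass 70% of its speed; a pose out of reach is approached as far as the arm can. A call is refused whole if a number of a shift passes 41.7 or a number of a turn 0.125, either way. A call with a gripper value outside its range is refused whole. "gripper" is the opening in per cent of the stroke, from 0 (shut) to 100 (fully open), set as the call begins (left out, the last holds). The fingers move at their own pace and stop on an object; the grip force is fixed at half the most. Time passes only in rows, so rows that do not move let the fingers close. It gives the time, the measured TCP pose, the force and the opening at its end, in the units of the state.
- get_obs(): the state, without advancing time (a new reading comes with each control period).
- get_image(name): name is "scene" or "top"; returns the picture (480x640x3 uint8, blue, green, red); there is no depth.
- camera_model(name): a dict with "mtx" (3x3 intrinsics, pixels), "dist" ([k1, k2, p1, p2, k3] as OpenCV has them; the pictures are not rectified), "position" and "orientation" of the camera in the world. Camera axes: x right, y up, looking along -z (the intrinsics and any distortion apply to the point x, -y, -z); pixel columns grow to the right and rows downward; lengths in mm; the calibration is good to about 2 mm. A picture is of the moment at which its call begins. camera_model takes no time and is no camera call.
- close_job(): hands the job in, once; it reports no verdict.
Trained networks look in the newest picture that a camera, given by its name, has taken for a name from the list of things; names that differ only in an ending like _2 or _b are one class to them, and where a whole thing is asked for, a point or a joint stands for the part that bears it (a point fixed in the world has none). Each returns a list of dicts, best first, with "conf" (0 to 1); they miss things now and then, are a little off and sometimes report something else, mostly with a low value. They report only what shows in the picture. A call takes as long as a camera call. They do not tell look-alikes from the thing itself.
- silhouettes(camera, thing): "pixels" (480x640 bool, what is visible of it) and "at" ([column, row] in pixels, amid what is visible of it).
- tip_of(camera, thing): "at" ([column, row] in pixels: a listed point, or the origin of a listed thing).
The state is a dict: "t": time; "qpos": joint angles; "qvel": joint speeds; "joint_torque": joint torques, N m; "ee_pos": TCP position; "orientation": TCP orientation; "ft_force": force on the tool from outside, world axes, zero at the start; "moment": the same for the moment, N m; "width": finger opening in mm.
Only numpy, scipy, OpenCV 4.12 (cv2) and the standard library are available. Lean on these libraries where they do the work, as an engineer would, in place of code of your own. Each camera call takes 0.05 s, during which the arm holds its last target. There are 200 camera calls.

## Working session

There is one attempt and no reset: what is moved stays moved. The work goes in short steps, Python scripts to look and compute and a tool call to move; the robot and the scene stay as the last step left them, time stands still between calls to the robot, and variables do not carry over. Pictures are saved under pics/ and viewed, about 8 in all and at most 12, crops included, and the job is handed in when it is done.

Besides the shell and the picture viewer there is one more tool, called after "Call:" as name([rows], argument=value, ...), one row to a line, values as JSON. arm_command: Moves the arm, as the interface text tells. Its arguments: {"type":"object","properties":{"targets":{"type":"array","items":{"type":"array","items":{"type":"number"}}},"gripper":{"type":"number"}},"required":["targets"]}

```bash
mkdir -p pics; cat > h.py <<'E'
import numpy as np, cv2
from scipy.spatial.transform import Rotation as R
from workcell import *
def cam(n):
    m=camera_model(n); o=np.array(m["orientation"],float)
    Rm=o if o.shape==(3,3) else (R.from_rotvec(o).as_matrix() if o.size==3 else R.from_quat(o).as_matrix())
    return np.array(m["mtx"]),np.array(m["dist"]),np.array(m["position"]),Rm
def ray(n,px):
    K,d,p,Rm=cam(n); u=cv2.undistortPoints(np.array([[px]],float),K,d)[0,0]
    return p,Rm@np.array([u[0],-u[1],-1])
def atz(n,px,z):
    p,r=ray(n,px); return p+r*(z-p[2])/r[2]
def proj(n,P):
    K,d,p,Rm=cam(n); c=(np.atleast_2d(P)-p)@Rm; c=c*[1,-1,-1]
    return cv2.projectPoints(c,np.zeros(3),np.zeros(3),K,d)[0][:,0]
def tri(a,b):
    (p,r),(q,s)=ray(*a),ray(*b); t=np.linalg.lstsq(np.c_[r,-s],q-p,rcond=None)[0]
    return (p+r*t[0]+q+s*t[1])/2, np.linalg.norm(p+r*t[0]-q-s*t[1])
E
python3 - <<'E'
from h import *
for n in("scene","top"):
    cv2.imwrite(f"pics/{n}0.png",get_image(n)); print(n,camera_model(n)["orientation"],cam(n)[2].round())
    for th in("brush","stand","tin"):
        print(th,[("S",round(s["conf"],2),np.round(s["at"]).tolist(),int(s["pixels"].sum())) for s in silhouettes(n,th)],
         [("T",round(s["conf"],2),np.round(s["at"],1).tolist(),atz(n,s["at"],6 if th=="brush" else 0).round().tolist()) for s in tip_of(n,th)])
o=get_obs();print(o["orientation"],R.from_rotvec(o["orientation"]).as_matrix().round(2).tolist())
E
```

```text
scene [ 0.24311632 -0.98561495 -2.47570229] [149. 664. 755.]
brush [('S', 0.97, [377.0, 297.0], 1351), ('S', 0.95, [343.0, 353.0], 859), ('S', 0.79, [293.0, 281.0], 1116), ('S', 0.58, [295.0, 165.0], 540)] [('T', 0.83, [294.9, 333.7], [414.0, 237.0, 6.0]), ('T', 0.75, [338.8, 374.2], [318.0, 268.0, 6.0]), ('T', 0.69, [368.2, 332.8], [311.0, 178.0, 6.0])]
stand [('S', 0.84, [296.0, 331.0], 1662)] [('T', 0.94, [293.6, 332.4], [419.0, 232.0, 0.0]), ('T', 0.17, [224.4, 308.9], [545.0, 248.0, 0.0])]
tin [('S', 0.77, [225.0, 293.0], 2328)] [('T', 0.69, [225.3, 310.5], [542.0, 250.0, -0.0])]
top [ 0.12813761 -0.10517615 -1.58438921] [320.  71. 881.]
brush [('S', 0.87, [420.0, 158.0], 400), ('S', 0.86, [235.0, 258.0], 591), ('S', 0.85, [227.0, 315.0], 283), ('S', 0.69, [269.0, 321.0], 427)] [('T', 0.89, [246.7, 265.6], [410.0, 235.0, 6.0]), ('T', 0.72, [236.1, 318.7], [311.0, 254.0, 6.0]), ('T', 0.7, [281.0, 320.5], [306.0, 169.0, 6.0]), ('T', 0.62, [413.1, 170.0], [592.0, -89.0, 6.0])]
stand [('S', 0.8, [253.0, 261.0], 1034)] [('T', 0.71, [248.2, 262.3], [417.0, 233.0, 0.0])]
tin [('S', 0.72, [238.0, 192.0], 1176)] [('T', 0.64, [243.7, 198.5], [543.0, 243.0, 0.0])]
[-1.3624616   0.93107663 -0.9311013 ] [[0.36, 0.0, 0.93], [-0.93, -0.0, 0.36], [0.0, -1.0, 0.0]]
```

View pics/scene0.png

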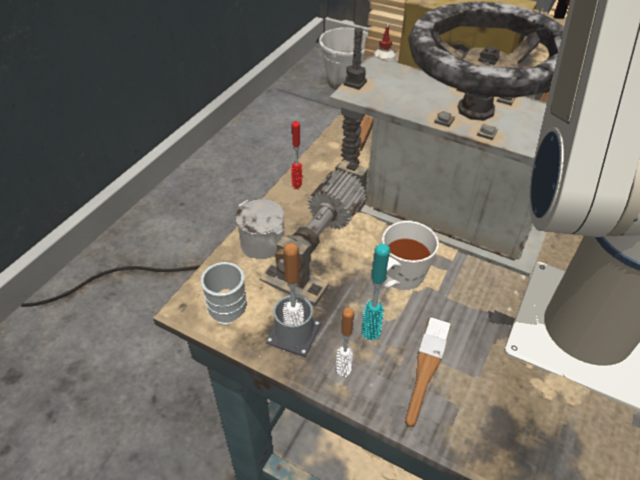

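View pics/top0.png

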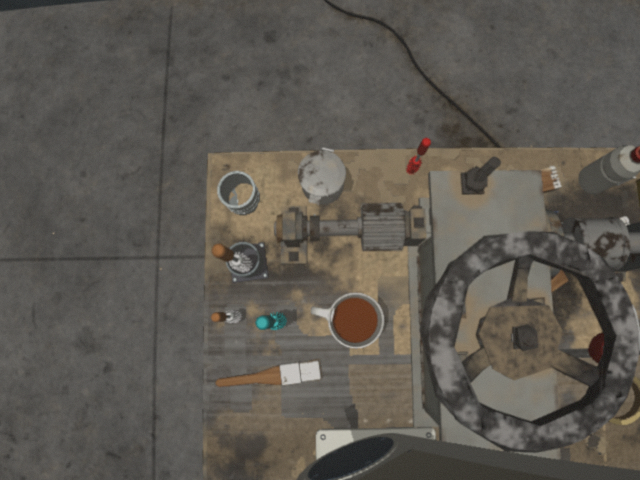

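In the scene picture four brush-like things show: red (295,155), turquoise (378,290), a small wooden-handled one standing on the bench (344,345), and a larger wooden-handled one in the grey tube (292,280). The last fits: wooden, and the larger of the two. The open ribbed tin is at (225,293) and the lidded glue pot at (261,228). Next I'll measure exactly and check obstacle heights.

```bash
cat > fit.py <<'E'
from h import *
from scipy.optimize import minimize
def cyl(b,u,segs):
    u=u/np.linalg.norm(u); e=np.cross(u,[1,0,0]); e/=np.linalg.norm(e); f=np.cross(u,e)
    a=np.linspace(0,2*np.pi,40); c=np.outer(np.cos(a),e)+np.outer(np.sin(a),f)
    return [np.vstack([b+u*z0+r*c,b+u*z1+r*c]) for z0,z1,r in segs]
def render(n,parts):
    im=np.zeros((480,640),np.uint8)
    for P in parts:
        cv2.fillConvexPoly(im,cv2.convexHull((proj(n,P)*16).round().astype(np.int32)),255,shift=4,lineType=cv2.LINE_AA)
    return cv2.GaussianBlur(im.astype(float)/255,(0,0),1.5)
def fit(model,masks,x0,step):
    B={n:cv2.GaussianBlur(m.astype(float),(0,0),1.5) for n,m in masks.items()}
    f=lambda x:sum(((render(n,model(x))-B[n])**2).sum()/B[n].sum() for n in B)
    S=np.vstack([x0]+[np.array(x0)+np.eye(len(x0))[i]*step[i] for i in range(len(x0))])
    return minimize(f,x0,method="Nelder-Mead",options=dict(initial_simplex=S,xatol=.05,fatol=1e-5,maxiter=400))
def pick(n,th,near):
    s=[s for s in silhouettes(n,th) if np.hypot(*(np.array(s["at"])-near))<25]
    return s[0]["pixels"]
def orange(img,m):
    h=cv2.cvtColor(img,cv2.COLOR_BGR2HSV); k=cv2.dilate(m.astype(np.uint8),np.ones((5,5)))>0
    return k&(h[...,0]<16)&(h[...,1]>130)
E
python3 - <<'E'
from fit import *
I={n:get_image(n) for n in("scene","top")}
T={"scene":(225,293),"top":(238,192)};B={"scene":(293,281),"top":(235,258)};S={"scene":(296,331),"top":(253,261)}
mt={n:pick(n,"tin",T[n]) for n in I}; mb={n:orange(I[n],pick(n,"brush",B[n])) for n in I}
up=np.array([0,0,1.])
r=fit(lambda x:cyl(np.array([x[0],x[1],0]),up,[(0,80,33)]),mt,[543,246],[8,8]);print("tin",r.x.round(1),r.fun)
for n in I:
  q=fit(lambda x:cyl(np.array([x[0],x[1],0]),up,[(0,80,33)]),{n:mt[n]},[543,246],[8,8]);print(" ",n,q.x.round(1),q.fun)
def bm(x):
    u=np.array([x[2]/200,x[3]/200,1]); return cyl(np.array([x[0],x[1],6.]),u,[(142,210,11)])
b=fit(bm,mb,[417,233,0,0],[8,8,15,15]);x=b.x;print("brush",x.round(1),b.fun,[int(m.sum()) for m in mb.values()])
print("handle@191",x[:2]+x[2:]*185/200)
for nm,a,c in(("wheelcentre",(478,100),(523,335)),("lever",(356,75),(487,165)),("gearmotor",(335,195),(383,225)),("turq top",(381,245),(262,323)),("mug",(410,250),(357,320)),("bearing",(300,262),(291,220))):
    print(nm,*[np.round(v) for v in tri(("scene",a),("top",c))])
o=I["scene"].copy()
for P in cyl(np.array([*r.x,0]),up,[(0,80,33)])+bm(x):
    cv2.polylines(o,[cv2.convexHull(proj("scene",P).round().astype(np.int32))],True,(0,255,0),1)
o2=I["top"].copy()
for P in cyl(np.array([*r.x,0]),up,[(0,80,33)])+bm(x):
    cv2.polylines(o2,[cv2.convexHull(proj("top",P).round().astype(np.int32))],True,(0,255,0),1)
cv2.imwrite("pics/crop1.png",np.hstack([cv2.resize(o[190:390,190:390],(400,400)),cv2.resize(o2[150:350,190:390],(400,400))]))
E
```

```text
tin [541.9 243.7] 0.2303557408066496
  scene [543.5 242.2] 0.009852767247167982
  top [541.6 244.2] 0.21378597464636115
brush [430.9 285.2 -18.7 -46.3] 0.8397897780139971 [507, 119]
handle@191 [413.61970023 242.3324346 ]
wheelcentre [ 289. -185.  244.] 10.0
lever [ 516. -154.  245.] 15.0
gearmotor [472. -18.  81.] 4.0
turq top [308. 174. 212.] 4.0
mug [306.  31.  66.] 0.0
bearing [473. 141.  60.] 27.0
```

View pics/crop1.png

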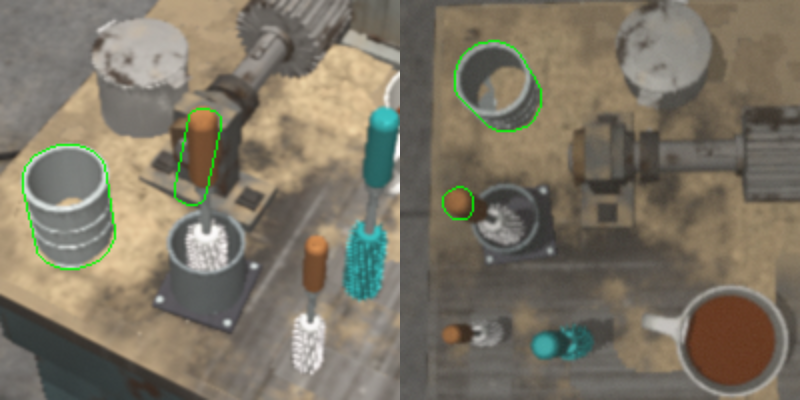

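The crop confirms the larger wooden-handled brush in the tube (handle top about (291,246) scene, (219,252) top). The tin fit is good; the brush handle mask was partly missed in the top view, so I'll refine it from points.

```bash
python3 - <<'E'
from fit import *
print("handle top tri",tri(("scene",(291,247)),("top",(219,251.5))))
print("scene,z216",atz("scene",(291,247),214).round(),"top",atz("top",(219,251.5),216).round())
print("handle base z148 scene",atz("scene",(291.5,283),148).round(),"bristle top z86",atz("scene",(293.5,303),86).round())
print("stand rim: scene",atz("scene",(190+207/2,190+240/2),64).round(),"top",atz("top",(190+(504-400)/2,150+220/2),64).round())
I=get_image("scene");m=orange(I,pick("scene","brush",(293,281)))
for z in (6,):
  r=fit(lambda x:cyl(np.array([x[0],x[1],6.]),np.array([0,0,1.]),[(142,210,11)]),{"scene":m},[415,235],[8,8]);print(r.x,r.fun)
  r=fit(lambda x:cyl(np.array([x[0],x[1],6.]),np.array([0,0,1.]),[(0,80,14.5),(80,142,4),(142,210,11)]),{"top":(get_image("top"),pick("top","brush",(235,258)))[1]},[415,235],[8,8]);print(r.x,r.fun)
E
```

```text
handle top tri (array([412.13457451, 237.57802476, 213.18707846]), np.float64(3.7749678638536865))
scene,z216 [414. 239. 214.] top [410. 236. 216.]
handle base z148 scene [410. 246. 148.] bristle top z86 [415. 236.  86.]
stand rim: scene [417. 233.  64.] top [414. 232.  64.]
[413.88054774 239.82075565] 0.18389887810592645
[412.92651594 238.30383176] 0.0472170564136733
```

Call:
arm_command([
  [0,-41,0,0],
  [0,-41,0,0],
  [0,-41,0,0],
  [0,-41,0,0],
  [0,-41,0,0],
  [0,-41,0,0],
  [0,0,0,0],
], gripper=100)

```text
t: 1.78
ee_pos: [227.8, -584.3, 495.6]
orientation: [-1.371, 0.922, -0.942]
ft_force: [0.5, 0.7, 0.8]
width: 87.4
```

Call:
arm_command([
  [-37,0,0,0],
  [-37,0,0,0],
  [-37,0,0,0],
  [-37,0,0,0],
])

```text
t: 2.12
ee_pos: [172.7, -442.8, 485.0]
orientation: [-1.362, 0.931, -0.931]
ft_force: [0.3, 1.0, 0.4]
width: 88.0
```

Call:
arm_command([
  [-1.5,0,38.3,-0.08],
  [-1.5,0,38.3,-0.08],
  [-1.5,0,38.3,-0.08],
  [-1.5,0,38.3,-0.08],
  [-1.5,0,38.3,-0.08],
  [-1.5,0,38.3,-0.08],
  [-1.5,0,38.3,-0.08],
  [-1.5,0,38.3,-0.08],
  [-1.5,0,38.3,-0.08],
  [-1.5,0,38.3,-0.08],
  [-1.5,0,38.3,-0.08],
  [-1.5,0,38.3,-0.08],
  [-1.5,0,38.3,-0.08],
  [-1.5,0,38.3,-0.08],
  [-1.5,0,38.3,-0.08],
  [-1.5,0,38.3,-0.08],
  [-1.5,0,38.3,-0.08],
  [-1.5,0,38.3,-0.08],
  [-1.5,0,38.3,-0.08],
  [-1.5,0,38.3,-0.08],
])

```text
t: 3.78
ee_pos: [440.4, 190.7, 485.4]
orientation: [-1.547, -0.318, 0.318]
ft_force: [1.3, -0.0, -0.2]
width: 87.8
```

Call:
arm_command([
  [-1.5,0,38.3,-0.08],
  [-1,0,19,-0.04],
  [0,0,0,0],
  [0,0,0,0],
])

```text
t: 4.12
ee_pos: [414.5, 240.5, 485.5]
orientation: [-1.532, -0.41, 0.41]
ft_force: [-0.5, 0.2, 1.0]
width: 87.6
```

```bash
cat >> h.py <<'E'
def go(P):
    "remaining shift in tool axes from the measured TCP to world point P"
    o=get_obs(); M=R.from_rotvec(o["orientation"]).as_matrix()
    print("t",o["t"],"pos",np.round(o["ee_pos"],1),"x",M[:,0].round(3),"y",M[:,1].round(3),"shift",(M.T@(np.array(P)-o["ee_pos"])).round(1),"F",np.round(o["ft_force"],1),"w",o["width"])
E
python3 -c "
from h import *
go([413,238,260]);print(get_obs()['qpos'])"
```

```text
t 4.1167 pos [414.5 240.5 485.5] x [ 0.866  0.499 -0.   ] y [ 0. -0. -1.] shift [ -2.6 225.5  -1.4] F [-0.5  0.2  1. ] w 87.6409987209048
[ 5.01216509e-01 -3.87515594e-03  1.61572082e+00 -3.89436905e-04
  1.52980692e+00 -2.14223802e-02]
```

Call:
arm_command([
  [-2.6,30,-1.4,0],
  [0,40,0,0],
  [0,40,0,0],
  [0,40,0,0],
  [0,40,0,0],
  [0,35,0,0],
  [0,20,0,0],
  [0,0,0,0],
])

```text
t: 4.78
ee_pos: [411.5, 234.8, 236.5]
orientation: [-1.535, -0.4, 0.413]
ft_force: [-0.7, 0.3, -0.8]
width: 87.9
```

```bash
python3 -c "
from h import *
go([413,238,189])
a=get_image('scene');b=get_image('top')
cv2.imwrite('pics/c2.png',np.hstack([cv2.resize(a[180:380,190:390],(400,400)),cv2.resize(b[150:350,170:370],(400,400))]))"
```

```text
t 4.7833 pos [411.5 234.8 236.5] x [ 0.869  0.495 -0.008] y [-0.007 -0.004 -1.   ] shift [ 3.3 47.5  2.1] F [-0.7  0.3 -0.8] w 87.85576509962496
```

View pics/c2.png

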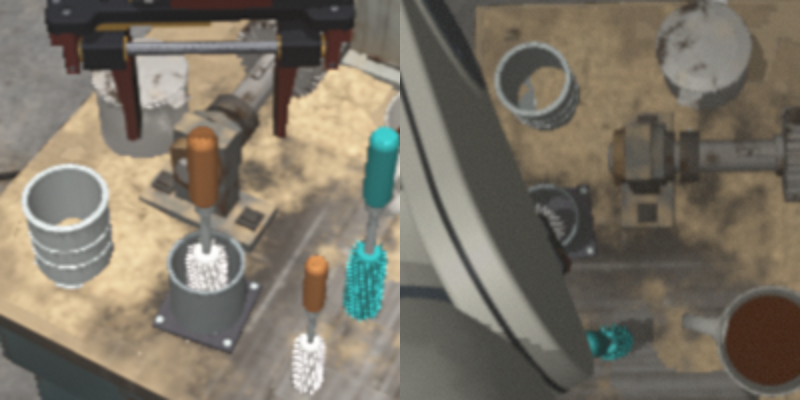

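The scene crop shows the handle centred between the open fingertips (tips x 131/281, handle 202).

Call:
arm_command([
  [0,20,0,0],
  [0,20,0,0],
  [0,7,0,0],
  [0,0,0,0],
  [0,0,0,0],
])

```text
t: 5.3
ee_pos: [414.3, 237.7, 195.0]
orientation: [-1.532, -0.409, 0.407]
ft_force: [-0.2, 0.2, 1.1]
width: 87.8
```

```bash
python3 -c "
from h import *
go([413,238,189])"
```

```text
t 5.3 pos [414.3 237.7 195. ] x [0.868 0.497 0.002] y [ 0.002  0.001 -1.   ] shift [-1.   6.   0.9] F [-0.2  0.2  1.1] w 87.80157150075081
```

Call:
arm_command([
  [-1,6,1,0],
  [0,0,0,0],
  [0,0,0,0],
])

```text
t: 5.55
ee_pos: [412.2, 238.0, 188.2]
orientation: [-1.532, -0.409, 0.408]
ft_force: [-0.1, -0.9, -0.5]
width: 88.1
```

Call:
arm_command([
  [0,0,0,0],
  [0,0,0,0],
  [0,0,0,0],
  [0,0,0,0],
  [0,0,0,0],
  [0,0,0,0],
  [0,0,0,0],
  [0,0,0,0],
  [0,0,0,0],
  [0,0,0,0],
  [0,0,0,0],
  [0,0,0,0],
], gripper=0)

```text
t: 6.55
ee_pos: [412.0, 237.8, 187.6]
orientation: [-1.532, -0.408, 0.408]
ft_force: [-0.2, -0.4, -0.3]
width: 21.4
```

Call:
arm_command([
  [0,-20,0,0],
  [0,-30,0,0],
  [0,-30,0,0],
  [0,-30,0,0],
  [0,0,0,0],
  [0,0,0,0],
  [0,0,0,0],
])

```text
t: 7.13
ee_pos: [411.5, 237.6, 297.0]
orientation: [-1.532, -0.408, 0.409]
ft_force: [0.3, -0.2, -1.7]
width: 21.5
```

```bash
python3 -c "
from h import *
go([542.5,243.5,290])
a=get_image('scene');b=get_image('top')
cv2.imwrite('pics/c3.png',np.hstack([cv2.resize(a[150:350,190:390],(400,400)),cv2.resize(b[150:350,170:370],(400,400))]))"
```

```text
t 7.1333 pos [411.5 237.6 297. ] x [ 0.867  0.498 -0.001] y [-0.001 -0.    -1.   ] shift [116.5   6.9 -60. ] F [ 0.3 -0.2 -1.7] w 21.542525741479864
```

View pics/c3.png

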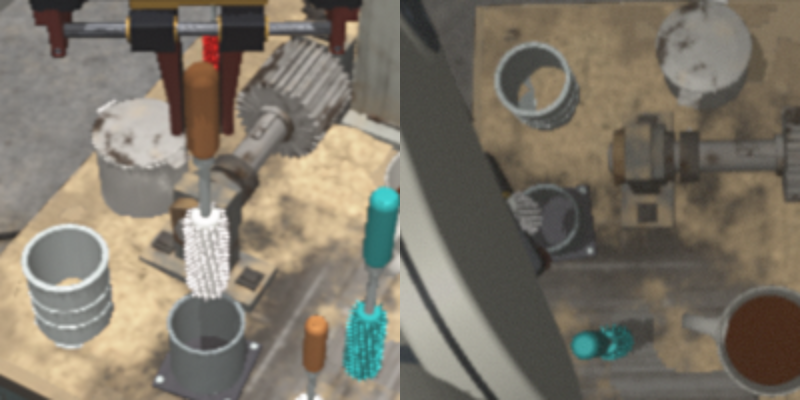

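Grip holds (width 21.5): the brush hangs upright, clear of the tube, and the tin is undisturbed.

Call:
arm_command([
  [29,0,-15,0],
  [29,0,-15,0],
  [29,0,-15,0],
  [29,0,-15,0],
  [0,0,0,0],
  [0,0,0,0],
  [0,0,0,0],
])

```text
t: 7.82
ee_pos: [541.3, 243.1, 295.9]
orientation: [-1.532, -0.405, 0.411]
ft_force: [0.6, -0.0, -0.1]
width: 21.5
```

```bash
python3 - <<'E'
from fit import *
go([542.5,243.5,297])
o=get_obs();p=np.array(o["ee_pos"]);g=p+[0,0,2]; L=187.6+2-6
I={n:get_image(n) for n in("scene","top")}
S={n:silhouettes(n,"brush") for n in I}
for n in I: print(n,[(np.round(s["at"]).tolist(),round(s["conf"],2),int(s["pixels"].sum())) for s in S[n]],"expect",proj(n,[g-[0,0,L],g-[0,0,L-80],g]).round().tolist())
a=I["scene"];b=I["top"]
for im,n in((a,"scene"),(b,"top")):
    for P in cyl(g-[0,0,L],np.array([0,0,1.]),[(0,80,14.5)]):
        cv2.polylines(im,[cv2.convexHull(proj(n,P).round().astype(np.int32))],True,(0,255,0),1)
cv2.imwrite('pics/c4.png',np.hstack([cv2.resize(a[150:350,130:330],(400,400)),cv2.resize(b[120:320,150:350],(400,400))]))
E
```

```text
t 7.8167 pos [541.3 243.1 295.9] x [ 0.867  0.498 -0.004] y [-0.003 -0.001 -1.   ] shift [ 1.2 -1.1 -0.3] F [ 0.6 -0.  -0.1] w 21.53707307321946
scene [([341.0, 350.0], 0.96, 795), ([379.0, 294.0], 0.72, 1491), ([297.0, 164.0], 0.7, 532), ([207.0, 219.0], 0.69, 1827)] expect [[220.0, 263.0], [213.0, 227.0], [203.0, 170.0]]
top [([416.0, 158.0], 0.83, 375)] expect [[231.0, 183.0], [220.0, 169.0], [201.0, 146.0]]
```

View pics/c4.png

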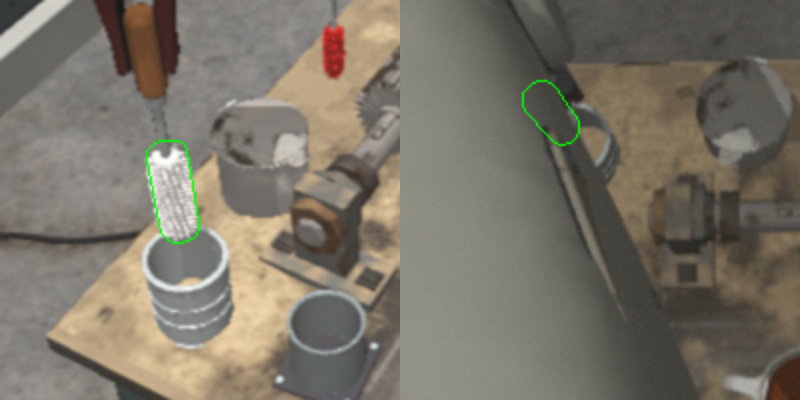

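The predicted bristle outline matches the brush closely in the scene view, so it is hanging straight over the tin. Pushing down.

Call:
arm_command([
  [1,20,0,0],
  [0,20,0,0],
  [0,20,0,0],
  [0,15,0,0],
  [0,15,0,0],
  [0,10,0,0],
  [0,5,0,0],
  [0,0,0,0],
  [0,0,0,0],
  [0,0,0,0],
  [0,0,0,0],
])

```text
t: 8.93
ee_pos: [543.9, 244.3, 193.7]
orientation: [-1.532, -0.41, 0.407]
ft_force: [0.9, 0.0, -0.9]
width: 22.1
```

```bash
python3 -c "
from h import *
go([542.5,243.5,190])
a=get_image('scene');b=get_image('top')
cv2.imwrite('pics/c5.png',np.hstack([cv2.resize(a[180:380,130:330],(400,400)),cv2.resize(b[120:320,150:350],(400,400))]))"
```

```text
t 8.9333 pos [543.9 244.3 193.7] x [0.867 0.498 0.002] y [ 0.002  0.001 -1.   ] shift [-1.6  3.7 -0. ] F [ 0.9  0.  -0.9] w 22.114418063371073
```

View pics/c5.png

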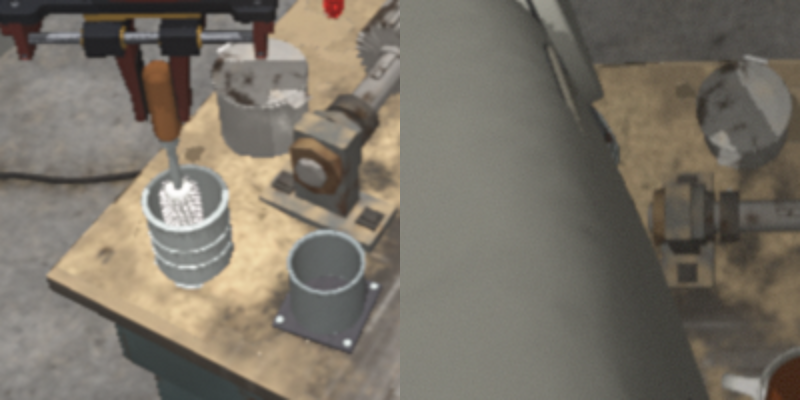

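The brush is well inside the tin (bristles at (180,200) crop, slightly off centre), tin undisturbed. Going a little lower, then the strokes.

Call:
arm_command([
  [-1.5,5,0,0],
  [0,2,0,0],
  [0,0,0,0],
  [0,0,0,0],
  [0,0,0,0],
])

```text
t: 9.45
ee_pos: [542.1, 243.3, 185.5]
orientation: [-1.532, -0.408, 0.408]
ft_force: [0.2, -0.6, -0.7]
width: 21.4
```

Call:
arm_command([
  [0,-16,0,0],
  [0,-16,0,0],
  [0,-16,0,0],
  [0,0,0,0],
  [0,0,0,0],
  [0,0,0,0],
  [0,0,0,0],
])

```text
t: 10.03
ee_pos: [541.4, 243.0, 232.4]
orientation: [-1.532, -0.407, 0.41]
ft_force: [-0.2, -0.8, -0.5]
width: 21.9
```

Call:
arm_command([
  [0,16,0,0],
  [0,16,0,0],
  [0,16,0,0],
  [0,0,0,0],
  [0,0,0,0],
  [0,0,0,0],
  [0,0,0,0],
])

```text
t: 10.62
ee_pos: [542.0, 243.3, 185.6]
orientation: [-1.532, -0.408, 0.409]
ft_force: [-0.5, -0.3, -1.1]
width: 21.4
```

Both strokes done (lower end about 4, then 51, then 4 mm by TCP height, tin floor at 4). Withdraw and go back to the stand.

Call:
arm_command([
  [0,-20,0,0],
  [0,-30,0,0],
  [0,-30,0,0],
  [0,-30,0,0],
  [0,0,0,0],
  [0,0,0,0],
])

```text
t: 11.12
ee_pos: [543.0, 243.7, 297.9]
orientation: [-1.531, -0.412, 0.405]
ft_force: [-0.3, 0.1, -1.2]
width: 21.6
```

Call:
arm_command([
  [-28.5,0,14,0],
  [-28.5,0,14,0],
  [-28.5,0,14,0],
  [-28.5,0,14,0],
  [0,0,0,0],
  [0,0,0,0],
  [0,0,0,0],
])

```text
t: 11.7
ee_pos: [415.6, 235.2, 295.3]
orientation: [-1.532, -0.409, 0.409]
ft_force: [0.3, 0.5, -0.7]
width: 21.5
```

```bash
python3 - <<'E'
from fit import *
go([415,235,188])
p=np.array(get_obs()["ee_pos"]);
I={n:get_image(n) for n in("scene","top")};a=I["scene"];b=I["top"]
for im,n in((a,"scene"),(b,"top")):
    for P in cyl(p-[0,0,181.6],np.array([0,0,1.]),[(0,80,14.5)])+cyl(np.array([416,233,0.]),np.array([0,0,1.]),[(64,64,30)]):
        cv2.polylines(im,[cv2.convexHull(proj(n,P).round().astype(np.int32))],True,(0,255,0),1)
cv2.imwrite('pics/c6.png',np.hstack([cv2.resize(a[180:380,190:390],(400,400)),cv2.resize(b[150:350,170:370],(400,400))]))
E
```

```text
t 11.7 pos [415.6 235.2 295.3] x [ 0.867  0.498 -0.   ] y [-0. -0. -1.] shift [-6.000e-01  1.073e+02  1.000e-01] F [ 0.3  0.5 -0.7] w 21.51617247373766
```

View pics/c6.png

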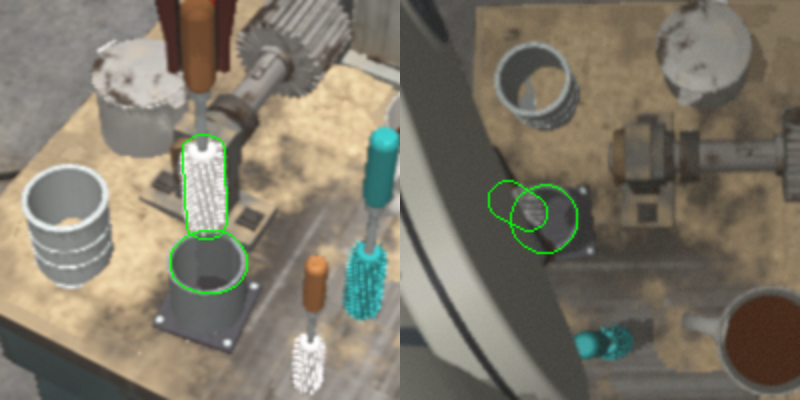

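The outlines of brush and tube rim both match; the brush is over the tube and the tin is in its place. Lower, check, release.

Call:
arm_command([
  [0,20,0,0],
  [0,20,0,0],
  [0,20,0,0],
  [0,20,0,0],
  [0,15,0,0],
  [0,10,0,0],
  [0,0,0,0],
  [0,0,0,0],
  [0,0,0,0],
  [0,0,0,0],
])

```text
t: 12.63
ee_pos: [416.1, 235.5, 191.6]
orientation: [-1.532, -0.41, 0.407]
ft_force: [-0.1, -0.4, -1.0]
width: 21.6
```

Call:
arm_command([
  [0,3,0,0],
  [0,0,0,0],
  [0,0,0,0],
  [0,0,0,0],
])

```text
t: 12.97
ee_pos: [415.4, 235.2, 187.9]
orientation: [-1.532, -0.409, 0.408]
ft_force: [-0.1, 0.0, -0.4]
width: 21.1
```

Call:
arm_command([
  [0,0,0,0],
  [0,0,0,0],
  [0,0,0,0],
  [0,0,0,0],
  [0,0,0,0],
  [0,0,0,0],
  [0,0,0,0],
  [0,0,0,0],
  [0,0,0,0],
  [0,0,0,0],
  [0,0,0,0],
  [0,0,0,0],
], gripper=100)

```text
t: 13.97
ee_pos: [415.3, 235.2, 187.7]
orientation: [-1.532, -0.408, 0.408]
ft_force: [1.0, -0.2, 0.7]
width: 87.6
```

```bash
python3 -c "
from h import *
go([415,235,290])
a=get_image('scene');b=get_image('top')
cv2.imwrite('pics/c7.png',np.hstack([cv2.resize(a[180:380,190:390],(400,400)),cv2.resize(b[150:350,170:370],(400,400))]))"
```

```text
t 13.9667 pos [415.3 235.2 187.7] x [ 0.867  0.498 -0.   ] y [-0. -0. -1.] shift [  -0.4 -102.3    0. ] F [ 1.  -0.2  0.7] w 87.61984952133415
```

View pics/c7.png

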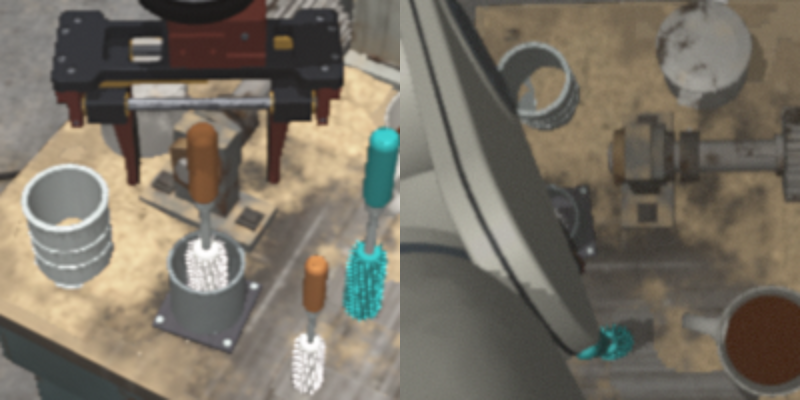

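The fingers are open and the brush stands upright in the tube, free of them (handle (203,165) crop, fingers at 132/272). Retreating upward.

Call:
arm_command([
  [0,-15,0,0],
  [0,-20,0,0],
  [0,-30,0,0],
  [0,-40,0,0],
  [0,-40,0,0],
  [0,-40,0,0],
  [0,0,0,0],
  [0,0,0,0],
  [0,0,0,0],
  [0,0,0,0],
])

```text
t: 14.9
ee_pos: [414.5, 234.7, 371.1]
orientation: [-1.533, -0.406, 0.411]
ft_force: [0.0, -0.3, 0.7]
width: 87.6
```

```bash
python3 - <<'E'
from fit import *
go([415,235,370])
up=np.array([0,0,1.])
a=get_image('scene');b=get_image('top')
mt={"scene":pick("scene","tin",(225,293))}
r=fit(lambda x:cyl(np.array([x[0],x[1],0]),up,[(0,80,33)]),mt,[543,246],[8,8]);print("tin",r.x.round(1),r.fun)
print([(s["at"],s["conf"]) for s in silhouettes("scene","brush")])
cv2.imwrite('pics/c8.png',np.hstack([cv2.resize(a[180:380,190:390],(400,400)),cv2.resize(b[150:350,170:370],(400,400))]))
E
```

```text
t 14.9 pos [414.5 234.7 371.1] x [ 0.867  0.498 -0.003] y [-0.003 -0.001 -1.   ] shift [0.6 1.1 0. ] F [ 0.  -0.3  0.7] w 87.64846112008155
tin [543.9 242.5] 0.018666475272012765
[([295.3, 161.2], 0.96), ([340.5, 350.0], 0.84), ([374.8, 297.7], 0.6), ([293.1, 283.4], 0.56)]
```

View pics/c8.png

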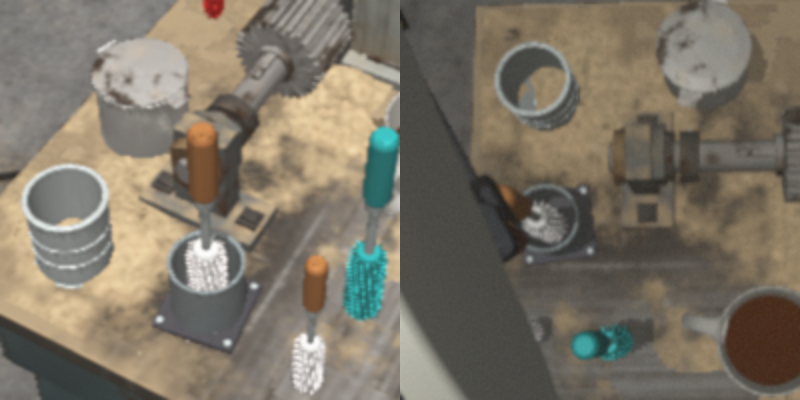

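The brush stands upright in its tube, the tin is where it was, and the gripper is clear of everything. Handing in.

```bash
python3 -c "
from workcell import *
print(close_job())"
```

```text
the job is handed in; nothing more can be done
None
```

I brushed out the tin and put the larger wooden-handled brush back in its stand. The job was handed in at about 15 s of the 51 s allowed; it reports no verdict.

- **Strokes:** by the TCP height, the brush's lower end went to about 4 mm above the bench (the tin's floor). It was then drawn up to about 51 mm and pushed back down to about 4 mm. No force above about 2 N was read in any reading, so I can't confirm firm contact with the floor. The limit for "at the bottom" is 22 mm, so there is ample margin.
- **Final checks:** the pictures show the brush upright and released in the tube, with the gripper open and about 180 mm higher. The tin measured (543.9, 242.5) mm from the scene camera, against (543.5, 242.2) mm at the start.
- **Disagreement:** my first automatic fit of the brush was wrong, because part of the handle was missed in the top view. I replaced it with points measured in both pictures, and the predicted outlines then matched.

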